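Inspect a printed gear under the lamp with a loupe

TASK

Pick up the loupe by its upright grip and bring its lens in under the ring lamp of the inspection stand, centred over the small gear that lies there, with the lens at the height shown by the white focus mark on the stand's column. Keep the loupe level all the way, do not bump the stand or shift the gear, the mark or anything else on the bench, and finish while still holding the loupe there, level and steady: it is not put down or let go.

Things in the scene. Friction and masses are not known exactly. Their poses are not given: they have to be found in the camera images.
- loupe: Loupe, 0.15 kg, flat on the bench left or right of the stand. Origin: underside centre of its upright black grip, 34 (x) by 18 (y) by 85 mm tall (z), pinched across the 18. From the grip's foot a steel bar 12 mm wide runs along +x to a round black lens ring, 70 mm outside diameter, 12 mm thick, level with the underside, its centre 130 mm from the grip's. z is the lens axis, upright when level.
- lens_center (a point): Centre of the loupe's lens, at mid-thickness of the lens ring: 130 mm along x and 6 mm up from the loupe's origin; axes as the loupe's.
- gear: The part to be looked at: a loose grey printed gear, 46 mm over the teeth, 12 mm thick, with an 18 mm hub in its middle that rises to 22 mm. It lies flat on the stand's base, up to 2 cm off the lamp's axis. Origin: centre of its underside.
- stand: Inspection stand, fixed. Origin: bench level, on the lamp's axis. Base plate 12 mm thick, from -70 to +120 mm in own x and 65 mm either way in own y. A 16 mm round column at own x = +95 mm, 197 mm high, carries the lamp on a bracket 22 mm wide, 152 to 168 mm up. Open at its front (own -x, roughly towards the robot) and at both sides (own y).
- lamp_ring (a point): Middle of the ring lamp's underside, 152 mm above the bench; the ring is 94 mm outside and 60 mm inside diameter and 16 mm high, so the lens cannot come down through it.
- focus_mark (a point): Focus mark: mid-height of a white crosspiece (80 mm along the stand's y, 14 mm deep, 4 mm thick) on a white collar, 26 mm in diameter, 16 mm high, on the stand's column, 95 mm behind the lamp's axis. The lens's mid-thickness belongs at this height, 75 to 115 mm above the bench. The collar slides if pushed with some 3 N.
- caliper: Bystander: a steel and black caliper lying flat, 200 mm long, on the other side of the stand from the loupe. Origin: underside, near its jaws.
- wash_bottle: Bystander: a white bottle, 54 mm diameter, 140 mm high, at the far right. Origin: centre of its underside.
- screwdriver: Bystander: a screwdriver lying on the bench at the far left, its length roughly along world x. Origin: its middle.
- bracket: Bystander: a grey printed angle bracket 50 x 40 x 40 mm, in front of the stand. Origin: centre of its underside.
- big_gear: Bystander: a bigger grey printed gear, 78 mm over the teeth, 24 mm high, on the bench behind and to the right of the stand. Origin: centre of its underside.
- dish: Bystander: a small steel bowl, 64 mm diameter, 24 mm high, behind and to the left of the stand. Origin: centre of its underside.
Mind the look-alikes: they are no part of the job. Leave any brown or green look-alike of the stand alone.

How it is judged:
On the way:
1. the loupe is picked up in the fingers, level and clear of the bench (contact force between the fingers and loupe above 1 N and height (world z) of loupe above 0.02 m and angle between loupe's own z axis and vertical below 0.2 rad), for 0.2 s.
At the end, for the whole second after the job is handed in: The fingers hold the loupe; the middle of the lens is within 7 mm of the focus mark's height and within 12 mm of the gear's centre seen from above; the loupe is level within 5 degrees and steady; it rests on nothing and touches neither stand nor gear; gear and mark are where they were (5 and 4 mm) (contact force between the fingers and loupe above 1 N and z of lens_center in the frame of focus_mark between -0.007 and 0.007 m and horizontal distance between lens_center and gear below 0.012 m and angle between loupe's own z axis and vertical below 0.09 rad and linear speed of loupe below 0.03 m/s and angular speed of loupe below 0.15 rad/s and contact force between loupe and stand below 0.2 N and contact force between loupe and gear below 0.2 N and distance of gear from where it was at the start of the episode below 0.005 m and distance of focus_mark from where it was at the start of the episode below 0.004 m); the arm keeps its last pose, push and grip.
It fails at once if the loupe is tipped more than 17 degrees (angle between loupe's own z axis and vertical above 0.3 rad).
It fails at once if the stand is bumped with the loupe or the robot (over 5 N) (contact force between any of loupe, the fingers, the arm and stand above 5 N).
It fails at once if the gear is shifted by more than 5 mm (distance of gear from where it was at the start of the episode above 0.005 m).
It fails at once if the focus mark is shifted by more than 4 mm (distance of focus_mark from where it was at the start of the episode above 0.004 m).
It fails at once if another thing on the bench is shifted by more than 20 mm (distance of any of caliper, wash_bottle, dish, screwdriver, bracket, big_gear from where it was at the start of the episode above 0.02 m).
It also fails if it takes over 48 s, if anything falls off the work surface, if the arm or the gripper's body presses on something with over 40 N, if the wrist force passes 120 N, or if a joint passes its speed limit or range.

ROBOT

A 6-joint arm with a two-finger parallel gripper is mounted at the origin on the work surface. World frame = base frame: x ahead of the robot, y to its left, z up, the work surface at z = 0. Lengths are in m, angles in rad, forces in N, time in s.
With the tool pointing down it reaches from about 0.325 to 0.775 m from the base axis. Payload 9.3 kg.
Tool frame: the origin (TCP) lies at the very end of the fingers, on their centre line; the grasp point (between the pads) lies manip.grip_point_offset behind it (manip.grip_point_offset is the distance from the TCP to the grasp point, in m); z points along the fingers, y is the line along which they close (so a half turn about z gives the same grasp; the last joint's range is limited). The gripper opens to 85 mm and grips with 20 to 120 N. Pads are 22 mm wide; open, the fingers measure 114 mm over their backs; the gripper's body (76 mm by 85 mm) begins 54 mm behind the grasp point. The pads swing forward as they close: fully open they stand 13 mm farther back than shut.
Start: joints at [1.134, 0.259, 0.021, 1.334, 0, 1.418], TCP at [0.154, 0.528, 0.231] pointing down, gripper open.
Joint ranges: [-3.04, 3.04], [-0.91, 1.82], [-1.04, 1.36], [-1.92, 1.95], [-1.52, 1.45], [-3.14, 3.14]. Speed limits (rad/s): [2.22, 2.22, 2.79, 3.14, 3.14, 3.14].

INTERFACE

Orientations are given as a unit quaternion [w, x, y, z].
In Python, from workcell import manip gives the robot as it stands. The module is installed in compiled form; this text tells all that it offers.
- The arm moves only by the tool play_rows, never from a script. Its argument "deltas" is a list of rows, each an object with "dp": the shift along the tool's x, y, z in mm, a list of three; "rot": the turn, a rotation vector about the tool's x, y, z in rad, a list of three; "grip": the closure, from 0 (fully open) to 1 (shut). A call has exactly 5 rows; each row is the pose to reach, as a shift and turn from the pose commanded when the call began, along the tool's axes at that moment; what a row does not reach only later rows make up. A row lasts 1/12 s, in which the tool goes at most 41.7 mm and 7.16 degrees, less where a joint would pass 70% of its speed; a pose out of reach is approached as far as the arm can. A call with a gripper value outside its range is refused whole. The fingers move at their own pace and stop on an object; the grip force is fixed at half the most. Time passes only in rows, so rows that repeat a pose let the fingers close, or fill a call up. It gives the time, the measured TCP pose, the force, the opening and the grip force at its end, in the units of the state.
- manip.get_state(): the state, without advancing time (a new reading comes with each control period).
- manip.camera(name): name is "scene" or "top" or "wrist"; returns a dict with "img" (420x560x3 uint8, red, green, blue), "camera_matrix" (3x3 intrinsics, pixels), "R" (3x3) and "t" (3): a world point X has camera coordinates R X + t. Camera axes: x right, y down, z forward; pixel columns grow to the right and rows downward; lengths in m; the calibration is good to about 2 mm. A picture is of the moment at which its call begins. There is no depth.
- manip.close_job(): hands the job in; it is judged then, once.
Trained networks look in a picture, given as the dict that the camera call returned (one of the last four; its "shot" number tells which), for a name from the list of things; names that differ only in an ending like _2 or _b are one class to them, and where a whole thing is asked for, a point or a joint stands for the part that bears it (a point fixed in the world has none). Each returns a list of dicts, best first, with "confidence" (0 to 1); they miss things now and then, are a little off and sometimes report something else, mostly with a low value. They report only what shows in the picture. A call takes as long as a camera call. They do not tell look-alikes from the thing itself.
- manip.find_in(picture, thing): "extent" ([left, top, right, bottom] in pixels, round what is visible of it).
- manip.mark_of(picture, thing): "point" ([column, row] in pixels: a listed point, or the origin of a listed thing).
The state is a dict: "time_s": time; "joint_pos": joint angles; "qvel": joint speeds; "joint_efforts": joint torques, N m; "position": TCP position; "tool_rot": TCP orientation; "ft_force": force on the tool from outside, world axes, zero at the start; "torque": the same for the moment, N m; "width": finger opening in m; "grip_force": force on a finger pad.
Only numpy, scipy, OpenCV 4.12 (cv2) and the standard library are available. Lean on these libraries where they do the work, as an engineer would, in place of code of your own. Each camera call takes 0.05 s, during which the arm holds its last target. There are 200 camera calls.

## Working session

There is one attempt and no reset: what is moved stays moved. The work goes in short steps, Python scripts to look and compute and a tool call to move; the robot and the scene stay as the last step left them, time stands still between calls to the robot, and variables do not carry over. Pictures are saved under pics/ and viewed, at most 10 in all, crops included, and the job is handed in when it is done.

Besides the shell and the picture viewer there is one more tool, called after "Request:" by a JSON object that holds its "op" and its "data", one argument or row to a line. play_rows: Moves the arm, as the interface text tells. Its arguments: {"type":"object","properties":{"deltas":{"type":"array","items":{"type":"object","properties":{"dp":{"type":"array","items":{"type":"number"}},"rot":{"type":"array","items":{"type":"number"}},"grip":{"type":"number"}}}}},"required":["deltas"]}

```bash
mkdir -p pics; cat > h.py <<'E'
from workcell import manip
import numpy as np, cv2
from scipy.spatial.transform import Rotation as Ro
def snap(n,f=None):
    p=manip.camera(n)
    if f: cv2.imwrite('pics/'+f,cv2.cvtColor(p['img'],cv2.COLOR_RGB2BGR))
    return p
def ray(p,uv):
    K,R,t=map(np.array,(p['camera_matrix'],p['R'],p['t']))
    return -R.T@t, R.T@np.linalg.solve(K,[uv[0],uv[1],1.])
def onz(p,uv,z):
    c,d=ray(p,uv); return c+d*(z-c[2])/d[2]
def proj(p,X):
    K,R,t=map(np.array,(p['camera_matrix'],p['R'],p['t']))
    q=K@(R@np.array(X)+t); return q[:2]/q[2]
E
python3 - <<'E'
from h import *
np.set_printoptions(precision=4,suppress=True)
print(manip.grip_point_offset, manip.get_state())
Z=dict(loupe=0,lens_center=.006,gear=.012,stand=0,lamp_ring=.152,focus_mark=.095,caliper=0,wash_bottle=0,bracket=0,big_gear=0,dish=0,screwdriver=0.01)
ps={n:snap(n,n+'1.png') for n in('scene','top')}
for n,p in ps.items():
    print(n,'cam',-np.array(p['R']).T@p['t'])
    for k,z in Z.items():
        for m in manip.mark_of(p,k)[:3]:
            print(k,np.round(m['point'],1),round(m['confidence'],2),onz(p,m['point'],z)[:2])
E
```

```text
0.0187 {'time_s': 0.0, 'joint_pos': array([ 1.1344,  0.2592,  0.0207,  1.3337, -0.    ,  1.4182]), 'qvel': array([ 0.0027, -0.0006,  0.0011, -0.0016,  0.0006, -0.0019]), 'joint_efforts': array([ -0.0009, -55.5647,  34.4524,   0.0138,  -0.0001,   0.    ]), 'position': array([0.1539, 0.5277, 0.2306]), 'tool_rot': array([-0.0002,  0.1414,  0.9899, -0.0007]), 'ft_force': array([ 0.7788,  0.1283, -0.0626]), 'torque': array([ 0.018 , -0.0082,  0.0116]), 'grip_force': 0.0, 'width': 0.08556224672465859}
scene cam [0.9956 0.3183 0.942 ]
loupe [381.8 300. ] 0.96 [0.5312 0.3169]
lens_center [184.1 191.9] 0.74 [ 0.5148 -0.3567]
lens_center [347.5 334.7] 0.73 [0.66   0.2795]
stand [241.6 265.6] 0.77 [ 0.6341 -0.0534]
stand [253.4 188.4] 0.74 [ 0.3884 -0.179 ]
stand [250.7 130.3] 0.74 [ 0.1672 -0.339 ]
lamp_ring [252.4  93.6] 0.94 [ 0.15   -0.3282]
lamp_ring [235.8 234.5] 0.68 [ 0.6297 -0.0545]
lamp_ring [403.6 197.3] 0.62 [0.3128 0.257 ]
focus_mark [236.8 190.3] 0.57 [ 0.4795 -0.1659]
focus_mark [211.1 279.5] 0.5 [ 0.7392 -0.0581]
focus_mark [375.9 235.2] 0.49 [0.4193 0.2352]
caliper [182.8 193.4
[... 613 characters left out ...]
.95 [ 0.3735 -0.1917]
stand [384.2 328.9] 0.81 [ 0.1491 -0.3248]
stand [295.  169.1] 0.8 [ 0.6351 -0.0515]
lamp_ring [183.1 263.4] 0.93 [0.3082 0.2538]
lamp_ring [295.7 152.6] 0.75 [ 0.6369 -0.0492]
lamp_ring [396.3 326.5] 0.67 [ 0.1549 -0.3277]
focus_mark [389.6 290.3] 0.65 [ 0.255  -0.3234]
focus_mark [295.5 169.9] 0.51 [ 0.6027 -0.051 ]
focus_mark [336.3 217.3] 0.5 [ 0.4617 -0.1726]
caliper [389.8 207.9] 0.91 [ 0.5169 -0.3486]
caliper [169.7 194.7] 0.68 [0.5409 0.3391]
wash_bottle [443.6 189.7] 0.62 [ 0.58  -0.518]
bracket [391.9 206.4] 0.56 [ 0.5218 -0.3552]
big_gear [343.3 126.1] 0.75 [ 0.7841 -0.2043]
big_gear [392.1 206.6] 0.52 [ 0.5212 -0.3558]
dish [211.2 124.7] 0.63 [0.7778 0.2222]
```

View pics/scene1.png

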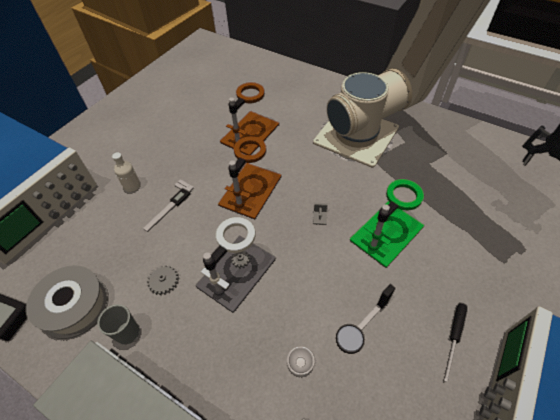

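View pics/top1.png

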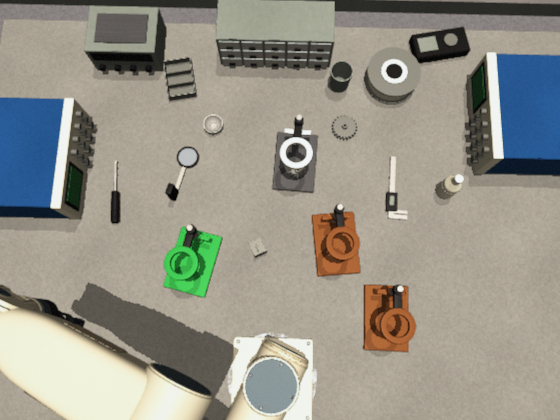

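The scene view shows the grey stand with its white lamp ring at (236,234), the gear at (239,262) and the mark crosspiece near (215,272). The loupe's grip is at (388,293) and its lens at (350,338). The top view agrees: real stand at (295,160), loupe from (172,192) to (188,157), green and brown look-alike stands elsewhere. The tool's yaw already nearly matches the loupe, so I'm moving over it now.

Request:
{"op": "play_rows", "data": {
  "deltas": [
    {"dp":[-40,-8,0],"rot":[0,0,0],"grip":0},
    {"dp":[-80,-17,0],"rot":[0,0,0],"grip":0},
    {"dp":[-120,-25,0],"rot":[0,0,0],"grip":0},
    {"dp":[-160,-34,0],"rot":[0,0,0],"grip":0},
    {"dp":[-200,-42,0],"rot":[0,0,0],"grip":0}
  ]
}}

```text
time_s: 1.72
position: [0.3355, 0.4305, 0.2315]
tool_rot: [0.0, 0.141, 0.99, 0.0]
ft_force: [0.9, 1.7, 0.3]
width: 0.0854
grip_force: 0.0
```

Request:
{"op": "play_rows", "data": {
  "deltas": [
    {"dp":[-40,-8,0],"rot":[0,0,0],"grip":0},
    {"dp":[-80,-17,0],"rot":[0,0,0],"grip":0},
    {"dp":[-110,-25,0],"rot":[0,0,0],"grip":0},
    {"dp":[-140,-34,0],"rot":[0,0,0],"grip":0},
    {"dp":[-160,-42,0],"rot":[0,0,0],"grip":0}
  ]
}}

```text
time_s: 2.13
position: [0.4785, 0.3449, 0.2309]
tool_rot: [0.0, 0.142, 0.99, -0.0]
ft_force: [-1.4, -0.0, -0.1]
width: 0.0853
grip_force: 0.0
```

```bash
python3 - <<'E'
from h import *
np.set_printoptions(precision=4,suppress=True)
s=manip.get_state(); print(s['time_s'],s['position'],s['tool_rot'])
p=snap('wrist','w1.png'); print('cam',-np.array(p['R']).T@p['t'])
for k,z in dict(loupe=0,lens_center=.006,gear=.012,lamp_ring=.152,focus_mark=.095).items():
    for m in manip.mark_of(p,k)[:2]:
        print(k,np.round(m['point'],1),round(m['confidence'],2),onz(p,m['point'],z)[:2])
E
```

```text
2.1333 [0.4785 0.3449 0.2309] [ 0.0001  0.1422  0.9898 -0.0001]
cam [0.4162 0.3635 0.3734]
loupe [280.8 230.8] 0.8 [0.5428 0.3207]
lens_center [281.1 317.3] 0.88 [0.667  0.2844]
focus_mark [156.7 149.8] 0.86 [0.4017 0.2436]
```

View pics/w1.png

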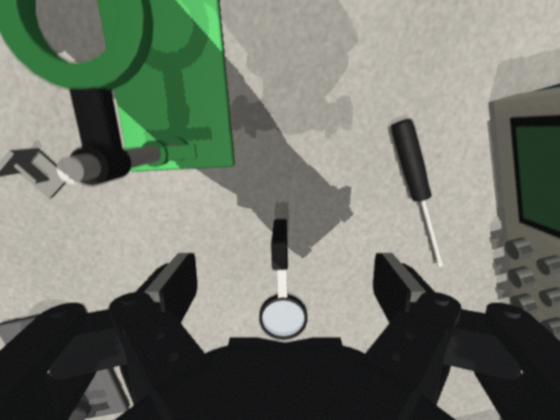

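The wrist view shows the loupe aligned with the tool: grip at column 281 (rows 205–268), lens at (284,317). I'll check the pose by projecting the model into the picture, using the lens ring and grip edges.

```bash
python3 - <<'E'
from h import *
np.set_printoptions(precision=4,suppress=True)
p=snap('wrist')
a=np.arctan2(.2844-.3207,.667-.5428); print('yaw',np.degrees(a))
L=np.array([.667,.2844]);u=np.array([np.cos(a),np.sin(a)]);v=np.array([-u[1],u[0]])
o=L-.13*u; print('grip',o)
im=cv2.cvtColor(p['img'],cv2.COLOR_RGB2BGR)
for z in(0,.085):
    q=np.array([proj(p,[*(o+u*sx*.017+v*sy*.009),z]) for sx,sy in((1,1),(1,-1),(-1,-1),(-1,1))])
    cv2.polylines(im,[np.int32(q*16)],True,(0,0,255),1,cv2.LINE_AA,4)
q=np.array([proj(p,[*(L+.035*(u*np.cos(t)+v*np.sin(t))),.012]) for t in np.linspace(0,6.28,40)])
cv2.polylines(im,[np.int32(q*16)],True,(0,255,0),1,cv2.LINE_AA,4)
cv2.imwrite('pics/w1o.png',cv2.resize(im[180:350,200:370],None,fx=3.4,fy=3.4,interpolation=cv2.INTER_CUBIC))
E
```

```text
yaw -16.29208587696623
grip [0.5422 0.3209]
```

View pics/w1o.png

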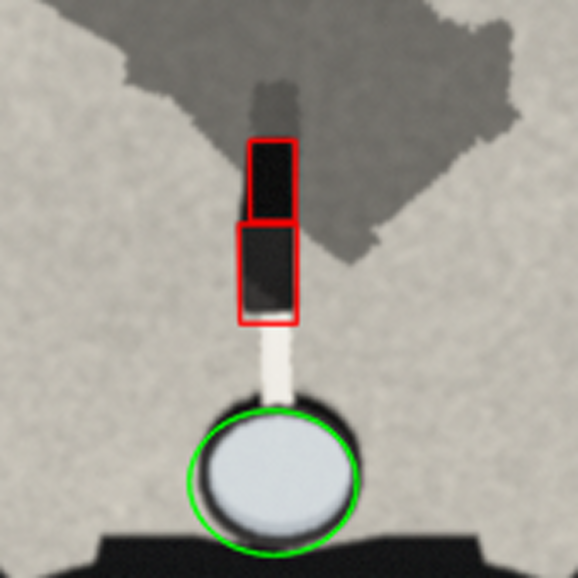

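The model sits about 3.5 mm too far out along the loupe's axis (image ring centre is 6 px left and 8 px below in the crop), so the grip is at about (0.539, 0.322). I'll move over it and go down.

Request:
{"op": "play_rows", "data": {
  "deltas": [
    {"dp":[-30,-3,0],"rot":[0,0,0],"grip":0},
    {"dp":[-58,-5,10],"rot":[0,0,0],"grip":0},
    {"dp":[-64,-5,40],"rot":[0,0,0],"grip":0},
    {"dp":[-64,-5,75],"rot":[0,0,0],"grip":0},
    {"dp":[-64,-5,100],"rot":[0,0,0],"grip":0}
  ]
}}

```text
time_s: 2.9
position: [0.5353, 0.3242, 0.129]
tool_rot: [-0.001, 0.141, 0.99, -0.0]
ft_force: [1.0, -0.2, -0.6]
width: 0.0855
grip_force: 0.0
```

```bash
python3 - <<'E'
from h import *
np.set_printoptions(precision=4,suppress=True)
s=manip.get_state(); print(s['time_s'],s['position'],s['tool_rot'])
T=Ro.from_quat(np.roll(s['tool_rot'],-1)).as_matrix()
print('tool delta to grip mm',T.T@(np.array([.539,.322,.036])-s['position'])*1e3)
p=snap('scene');print([(m['point'],m['confidence']) for m in manip.mark_of(p,'loupe')[:1]])
p=snap('wrist')
cv2.imwrite('pics/w2.png',cv2.cvtColor(p['img'],cv2.COLOR_RGB2BGR))
E
```

```text
2.9 [0.5353 0.3242 0.129 ] [-0.0005  0.1411  0.99   -0.0003]
tool delta to grip mm [-4.2865 -0.9709 92.95  ]
[([381.5, 303.8], 0.85)]
```

View pics/w2.png

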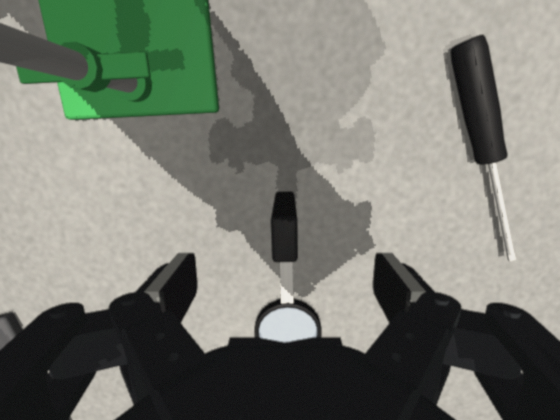

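The fingers are centred on the grip: columns 195 and 374 on either side, grip at 285. Going down and closing.

Request:
{"op": "play_rows", "data": {
  "deltas": [
    {"dp":[-2,0,25],"rot":[0,0,0],"grip":0},
    {"dp":[-4,0,50],"rot":[0,0,0],"grip":0},
    {"dp":[-4,0,70],"rot":[0,0,0],"grip":0},
    {"dp":[-4,0,85],"rot":[0,0,0],"grip":0},
    {"dp":[-4,0,93],"rot":[0,0,0],"grip":0}
  ]
}}

```text
time_s: 3.47
position: [0.5401, 0.3236, 0.0389]
tool_rot: [0.0, 0.141, 0.99, 0.0]
ft_force: [-0.0, -0.6, -0.1]
width: 0.0851
grip_force: 0.0
```

Request:
{"op": "play_rows", "data": {
  "deltas": [
    {"dp":[0,0,0],"rot":[0,0,0],"grip":0.3},
    {"dp":[0,0,0],"rot":[0,0,0],"grip":0.6},
    {"dp":[0,0,0],"rot":[0,0,0],"grip":1},
    {"dp":[0,0,0],"rot":[0,0,0],"grip":1},
    {"dp":[0,0,0],"rot":[0,0,0],"grip":1}
  ]
}}

```text
time_s: 3.88
position: [0.5405, 0.323, 0.0395]
tool_rot: [0.001, 0.141, 0.99, 0.0]
ft_force: [0.2, 0.3, -0.3]
width: 0.0256
grip_force: 0.0
```

Request:
{"op": "play_rows", "data": {
  "deltas": [
    {"dp":[0,0,0],"rot":[0,0,0],"grip":1},
    {"dp":[0,0,0],"rot":[0,0,0],"grip":1},
    {"dp":[0,0,0],"rot":[0,0,0],"grip":1},
    {"dp":[0,0,0],"rot":[0,0,0],"grip":1},
    {"dp":[0,0,0],"rot":[0,0,0],"grip":1}
  ]
}}

```text
time_s: 4.3
position: [0.5403, 0.3229, 0.0392]
tool_rot: [0.0, 0.141, 0.99, 0.0]
ft_force: [-1.5, -0.1, 6.9]
width: 0.017
grip_force: 62.3
```

Gripped, width 17 mm at 62 N. Lifting gently.

Request:
{"op": "play_rows", "data": {
  "deltas": [
    {"dp":[0,0,-5],"rot":[0,0,0],"grip":1},
    {"dp":[0,0,-20],"rot":[0,0,0],"grip":1},
    {"dp":[0,0,-45],"rot":[0,0,0],"grip":1},
    {"dp":[0,0,-75],"rot":[0,0,0],"grip":1},
    {"dp":[0,0,-90],"rot":[0,0,0],"grip":1}
  ]
}}

```text
time_s: 4.72
position: [0.5405, 0.323, 0.1315]
tool_rot: [0.001, 0.141, 0.99, 0.001]
ft_force: [-0.3, 0.7, -1.2]
width: 0.0176
grip_force: 61.4
```

```bash
python3 - <<'E'
from h import *
np.set_printoptions(precision=4,suppress=True)
s=manip.get_state(); print(s['time_s'],s['position'],s['tool_rot'],s['width'],s['grip_force'])
im=[]
for n in('scene','top'):
    p=snap(n)
    for k in('gear','focus_mark','lamp_ring','lens_center','loupe','stand'):
        c=proj(p,[.63,-.05,.05]) if k[0:2] in('ge','fo','la','st') else proj(p,[.6,.3,.1])
        for m in manip.mark_of(p,k):
            if np.hypot(*(np.array(m['point'])-c))<60: print(n,k,np.round(m['point'],1),round(m['confidence'],2),onz(p,m['point'],dict(gear=.012,focus_mark=.095,lamp_ring=.152,lens_center=.096,loupe=.09,stand=0)[k]))
    b=cv2.cvtColor(p['img'],cv2.COLOR_RGB2BGR)
    x,y=(175,210) if n=='scene' else (245,95)
    im.append(cv2.resize(b[y:y+110,x:x+100],None,fx=4,fy=4,interpolation=cv2.INTER_CUBIC))
cv2.imwrite('pics/st.png',np.hstack(im))
E
```

```text
4.7167 [0.5405 0.323  0.1315] [0.0011 0.1414 0.9899 0.0006] 0.017560706852186667 61.39863610267639
scene gear [241.3 257.9] 0.57 [ 0.6196 -0.0631  0.012 ]
scene focus_mark [214.  276.1] 0.6 [ 0.7284 -0.0575  0.095 ]
scene lamp_ring [233.8 235.4] 0.75 [ 0.6343 -0.0572  0.152 ]
scene lens_center [353.4 323.6] 0.55 [0.663  0.2839 0.096 ]
scene loupe [389.  287.6] 0.74 [0.5376 0.3197 0.09  ]
scene stand [240.9 266.1] 0.71 [ 0.6364 -0.0542  0.    ]
top gear [300.5 172.3] 0.45 [ 0.6213 -0.0687  0.012 ]
top focus_mark [296.7 130.2] 0.57 [ 0.7283 -0.0521  0.095 ]
top lamp_ring [294.8 151.5] 0.67 [ 0.6402 -0.0466  0.152 ]
top lens_center [182.5 148.5] 0.93 [0.6606 0.2897 0.096 ]
top stand [292.2 170.5] 0.83 [ 0.6302 -0.0428  0.    ]
```

View pics/st.png

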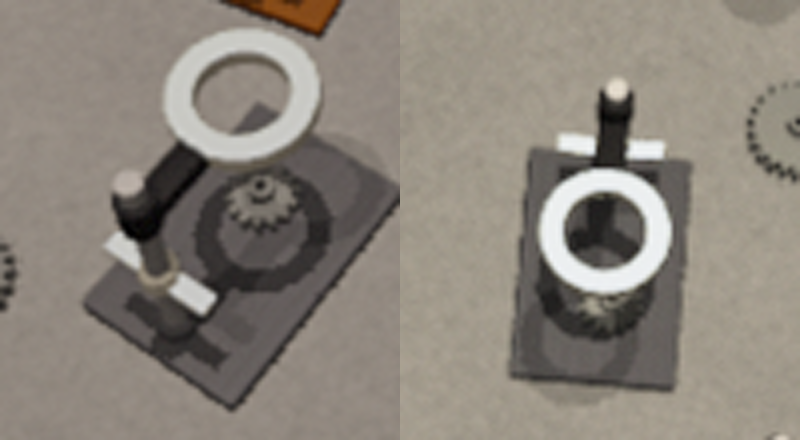

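The crops show the gear under the lamp, hub at about (241,256) in the scene view, and the white crosspiece centred near (215,278) scene and (298,132) top. Next I raise the loupe and carry it sideways, high up in front of the stand, so the wrist camera can see the gear under the lamp.

Request:
{"op": "play_rows", "data": {
  "deltas": [
    {"dp":[0,0,-20],"rot":[0,0,0],"grip":1},
    {"dp":[0,-5,-55],"rot":[0,0,0],"grip":1},
    {"dp":[0,-20,-90],"rot":[0,0,0],"grip":1},
    {"dp":[0,-45,-125],"rot":[0,0,0],"grip":1},
    {"dp":[0,-75,-150],"rot":[0,0,0],"grip":1}
  ]
}}

```text
time_s: 5.83
position: [0.519, 0.251, 0.2806]
tool_rot: [0.001, 0.141, 0.99, 0.001]
ft_force: [0.2, -0.7, -2.2]
width: 0.0172
grip_force: 61.3
```

Request:
{"op": "play_rows", "data": {
  "deltas": [
    {"dp":[0,-35,0],"rot":[0,0,0],"grip":1},
    {"dp":[0,-70,0],"rot":[0,0,0],"grip":1},
    {"dp":[0,-105,0],"rot":[0,0,0],"grip":1},
    {"dp":[0,-140,0],"rot":[0,0,0],"grip":1},
    {"dp":[0,-170,0],"rot":[0,0,0],"grip":1}
  ]
}}

```text
time_s: 6.25
position: [0.4703, 0.0858, 0.2785]
tool_rot: [0.0, 0.141, 0.99, -0.0]
ft_force: [1.0, -0.5, -2.0]
width: 0.0173
grip_force: 61.3
```

Request:
{"op": "play_rows", "data": {
  "deltas": [
    {"dp":[0,-30,0],"rot":[0,0,0],"grip":1},
    {"dp":[0,-60,0],"rot":[0,0,0],"grip":1},
    {"dp":[0,-90,0],"rot":[0,0,0],"grip":1},
    {"dp":[0,-110,0],"rot":[0,0,0],"grip":1},
    {"dp":[0,-120,0],"rot":[0,0,0],"grip":1}
  ]
}}

```text
time_s: 6.67
position: [0.437, -0.0296, 0.2785]
tool_rot: [0.0, 0.142, 0.99, -0.0]
ft_force: [0.3, 0.7, -1.7]
width: 0.017
grip_force: 61.2
```

```bash
python3 - <<'E'
from h import *
from scipy.optimize import least_squares
import json
np.set_printoptions(precision=4,suppress=True)
s=manip.get_state(); print(s['time_s'],s['position'],s['tool_rot'],s['width'])
w=snap('wrist','w3.png'); 
for k,z in dict(loupe=.2,lens_center=.247,gear=.012,focus_mark=.095).items():
    for m in manip.mark_of(w,k)[:2]: print(k,np.round(m['point'],1),round(m['confidence'],2),onz(w,m['point'],z)[:2])
S,T=snap('scene'),snap('top')
f=lambda c,x,y:((np.array(c)+.5)/4-.5+[x,y])
sc=lambda *c:f(c,175,210)
tp=lambda a,b:f((a-400,b),245,95)
obs=[(S,sc(85,303),(.12,-.065,.012)),(S,sc(233,408),(.12,.065,.012)),(S,sc(260,104),(-.07,-.065,.012)),(S,sc(243,94),(0,0,.168)),(S,sc(129,184),(.095,0,.197)),
(T,tp(533,148),(.12,.065,.012)),(T,tp(691,162),(.12,-.065,.012)),(T,tp(673,388),(-.07,-.065,.012)),(T,tp(512,376),(-.07,.065,.012)),(T,tp(605,231),(0,0,.168)),(T,tp(617,86),(.095,0,.197)),
(S,sc(160,274),(.095,0,None)),(T,tp(611,147),(.095,0,None))]
def res(q):
    x,y,a,z=q; c,d=np.cos(a),np.sin(a)
    return np.array([proj(p,[x+c*X-d*Y,y+d*X+c*Y,z if Z is None else Z])-o for p,o,(X,Y,Z) in obs])
r=least_squares(lambda q:res(q).ravel(),[.63,-.05,-.07,.095],loss='soft_l1')
print(r.x);print(res(r.x))
print('hub scene z.034',onz(S,sc(264,186),.034))
E
```

```text
6.6667 [ 0.437  -0.0296  0.2785] [ 0.0003  0.1424  0.9898 -0.0003] 0.01700601218612056
loupe [287.4 231.2] 0.78 [ 0.4514 -0.0314]
gear [286.6 232. ] 0.27 [ 0.5176 -0.0503]
focus_mark [181.  240.2] 0.87 [ 0.4634 -0.1649]
focus_mark [507.7  87.5] 0.67 [0.4011 0.2207]
[ 0.6334 -0.0498 -0.0604  0.0865]
[[-1.1049 -0.1316]
 [ 0.2445  0.3489]
 [ 0.1059 -0.9365]
 [ 0.3602 -0.2486]
 [ 0.458   0.0448]
 [-0.5712 -0.639 ]
 [ 0.5282 -0.8319]
 [ 0.6905  0.0283]
 [-0.6986 -0.4767]
 [ 0.1672 -0.4486]
 [ 0.1614  0.727 ]
 [ 0.6333 -0.1317]
 [ 0.3636 -0.0585]]
hub scene z.034 [ 0.6249 -0.0587  0.034 ]
```

View pics/w3.png

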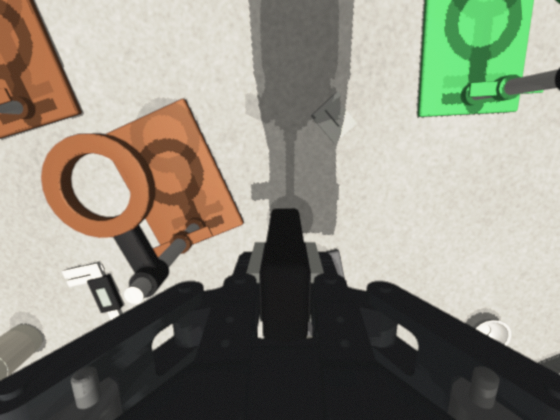

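The wrist view is blocked by the gripper and the held grip, so the gear can't be seen from there. The stand fit from the two fixed cameras is good: (0.633, -0.050), yaw -3.5°, mark z 0.0865, residuals under about 1 px. I'll check the gear and mark by overlaying the model on the first, unobstructed pictures.

```bash
python3 - <<'E'
from h import *
x,y,a,zm=.6334,-.0498,-.0604,.0865
c,d=np.cos(a),np.sin(a)
W=lambda X,Y,Z:[x+c*X-d*Y,y+d*X+c*Y,Z]
G=(.6225,-.061); out=[]
for n,(X0,Y0) in dict(scene=(195,225),top=(265,110)).items():
    p=snap(n); b=cv2.imread(f'pics/{n}1.png')
    print(n,'px moved per gear 5mm x,y:',[np.round(proj(p,[G[0]+e,G[1]+g,.024])-proj(p,[*G,.024]),2) for e,g in((.005,0),(0,.005))],'mark z 5mm',np.round(proj(p,W(.095,0,zm+.005))-proj(p,W(.095,0,zm)),2))
    k=6.6
    v=cv2.resize(b[Y0:Y0+75,X0:X0+60],None,fx=k,fy=k,interpolation=cv2.INTER_CUBIC)
    def dr(P,col):
        q=(np.array([proj(p,P_) for P_ in P])-[X0,Y0]+.5)*k-.5
        cv2.polylines(v,[np.int32(q*16)],True,col,1,cv2.LINE_AA,4)
    t=np.linspace(0,6.28,50)
    ci=lambda o,r,z:[[o[0]+r*np.cos(i),o[1]+r*np.sin(i),z] for i in t]
    dr(ci(G,.023,.024),(0,0,255)); dr(ci(G,.009,.034),(0,255,255))
    dr([W(.095+i*.007,j*.04,zm+.002) for i,j in((1,1),(1,-1),(-1,-1),(-1,1))],(255,0,0))
    dr(ci((x,y),.047,.168),(0,255,0))
    out.append(v)
cv2.imwrite('pics/ov.png',np.hstack(out)); print(np.hstack(out).shape)
E
```

```text
scene px moved per gear 5mm x,y: [array([-1.05,  1.39]), array([1.51, 0.82])] mark z 5mm [-0.33 -0.92]
top px moved per gear 5mm x,y: [array([ 0.03, -1.54]), array([-1.61, -0.04])] mark z 5mm [ 0.05 -0.61]
(495, 792, 3)
```

View pics/ov.png

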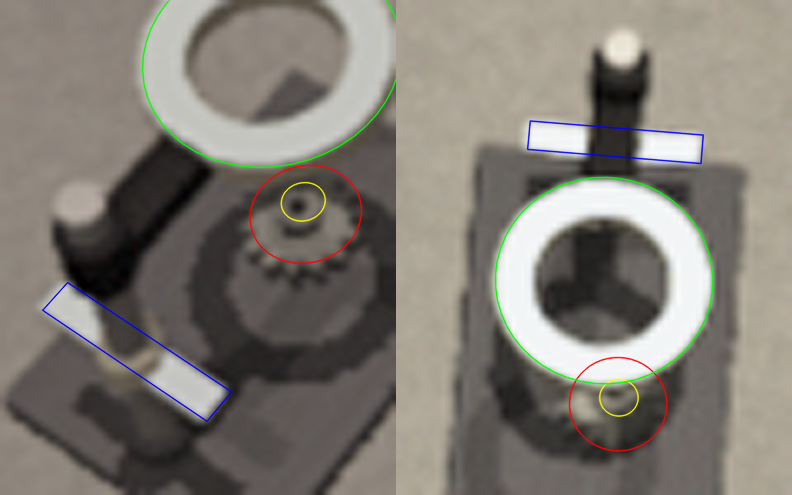

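The stand and mark outlines fit both views. The gear circle fits less surely: in the scene view it should go about 1 px left and 1 px down, and the top view is in shadow. I'll take one contrast-boosted close crop of the gear.

```bash
python3 - <<'E'
from h import *
out=[];k=12
for n,(X0,Y0) in dict(scene=(224,243),top=(280,156)).items():
    p=snap(n); b=cv2.imread(f'pics/{n}1.png')[Y0:Y0+32,X0:X0+33].astype(float)
    b=np.clip((b-20)*1.9,0,255).astype(np.uint8)
    v=cv2.resize(b,None,fx=k,fy=k,interpolation=cv2.INTER_CUBIC)
    for G,col in (((.6255,-.0615),(0,0,255)),((.6225,-.0665),(255,255,0))):
        pt=lambda X:tuple(np.int32(((proj(p,X)-[X0,Y0]+.5)*k-.5)*16))
        t=np.linspace(0,6.28,24)
        for i in t:
            cv2.circle(v,tuple(map(int,pt([G[0]+.023*np.cos(i),G[1]+.023*np.sin(i),.024]))),16,col,-1,cv2.LINE_AA,4)
        cv2.circle(v,tuple(map(int,pt([*G,.034]))),40,col,-1,cv2.LINE_AA,4)
    out.append(v)
o=np.hstack(out);cv2.imwrite('pics/ge.png',o);print(o.shape)
E
```

```text
(384, 792, 3)
```

View pics/ge.png

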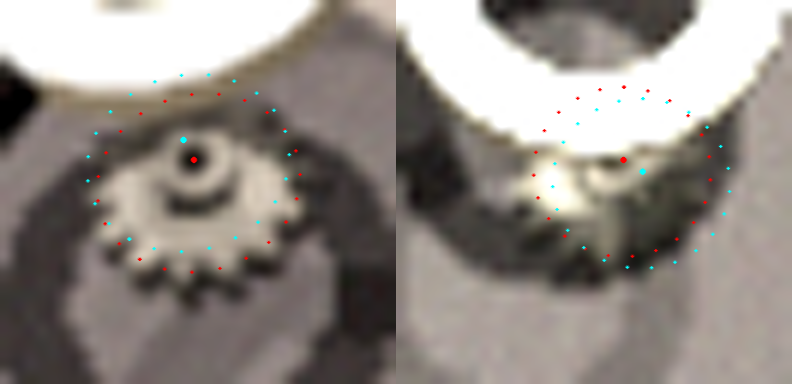

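In the scene view the red candidate sits exactly on the hub hole at (194,158). The top view suggests y a few mm more positive, so I'll use gear (0.625, -0.0595). The mark height is about 0.0855. I'll back off clear of the lamp, go down to the focus height, then come in from the front.

Request:
{"op": "play_rows", "data": {
  "deltas": [
    {"dp":[15,0,0],"rot":[0,0,0],"grip":1},
    {"dp":[40,0,0],"rot":[0,0,0],"grip":1},
    {"dp":[58,0,0],"rot":[0,0,0],"grip":1},
    {"dp":[60,0,15],"rot":[0,0,0],"grip":1},
    {"dp":[60,0,40],"rot":[0,0,0],"grip":1}
  ]
}}

```text
time_s: 7.63
position: [0.3805, -0.0106, 0.2399]
tool_rot: [0.003, 0.141, 0.99, -0.0]
ft_force: [0.0, 0.1, -2.7]
width: 0.0172
grip_force: 61.3
```

Request:
{"op": "play_rows", "data": {
  "deltas": [
    {"dp":[0,0,30],"rot":[0,0,0],"grip":1},
    {"dp":[0,0,60],"rot":[0,0,0],"grip":1},
    {"dp":[0,0,90],"rot":[0,0,0],"grip":1},
    {"dp":[0,0,110],"rot":[0,0,0],"grip":1},
    {"dp":[0,0,120],"rot":[0,0,0],"grip":1}
  ]
}}

```text
time_s: 8.05
position: [0.3788, -0.0103, 0.1159]
tool_rot: [-0.002, 0.141, 0.99, 0.0]
ft_force: [0.0, -0.1, -1.1]
width: 0.0176
grip_force: 61.2
```

```bash
cat > st.py <<'E'
from h import *
np.set_printoptions(precision=4,suppress=True)
s=manip.get_state(); print(s['time_s'],s['position'],s['tool_rot'],s['width'],s['grip_force'])
T=Ro.from_quat(np.roll(s['tool_rot'],-1)).as_matrix()
print('delta mm',T.T@(np.array([.5015,-.0235,.1187])-s['position'])*1e3)
for n in('scene','top'):
    p=snap(n)
    e=s['position']+T@np.array([-.1287,0,.0332-.0]) ; e=s['position']+[.1235,-.036,-.0332]
    print(n,'expected',proj(p,e),[(np.round(m['point'],1),round(m['confidence'],2),onz(p,m['point'],e[2])-e) for m in manip.mark_of(p,'lens_center')[:2]])
E
python3 st.py
```

```text
8.05 [ 0.3788 -0.0103  0.1159] [-0.0016  0.1412  0.99    0.0002] 0.017619390837202046 61.19292497634888
delta mm [-121.4523   21.6146   -3.2003]
scene expected [268.0005 215.703 ] [(array([269.2, 214.5]), 0.8, array([-0.0051,  0.0007,  0.    ])), (array([300.2, 190.9]), 0.48, array([-0.1213,  0.033 , -0.    ]))]
top expected [293.1    203.6096] []
```

The lens shows within about 5 mm of where I expected it. Coming in under the lamp.

Request:
{"op": "play_rows", "data": {
  "deltas": [
    {"dp":[-10,4,-3],"rot":[0,0,0],"grip":1},
    {"dp":[-28,8,-3],"rot":[0,0,0],"grip":1},
    {"dp":[-48,12,-3],"rot":[0,0,0],"grip":1},
    {"dp":[-68,16,-3],"rot":[0,0,0],"grip":1},
    {"dp":[-80,18,-3],"rot":[0,0,0],"grip":1}
  ]
}}

```text
time_s: 8.67
position: [0.4647, -0.0163, 0.1226]
tool_rot: [0.002, 0.141, 0.99, -0.0]
ft_force: [-0.9, -0.3, -2.7]
width: 0.0171
grip_force: 61.2
```

Request:
{"op": "play_rows", "data": {
  "deltas": [
    {"dp":[-10,1,0],"rot":[0,0,0],"grip":1},
    {"dp":[-22,2,0],"rot":[0,0,0],"grip":1},
    {"dp":[-33,3,0],"rot":[0,0,0],"grip":1},
    {"dp":[-39,4,0],"rot":[0,0,0],"grip":1},
    {"dp":[-41,4,0],"rot":[0,0,0],"grip":1}
  ]
}}

```text
time_s: 9.08
position: [0.5033, -0.0238, 0.1214]
tool_rot: [0.0, 0.141, 0.99, 0.0]
ft_force: [-1.1, 0.9, -2.5]
width: 0.0174
grip_force: 61.2
```

Request:
{"op": "play_rows", "data": {
  "deltas": [
    {"dp":[0,0,0],"rot":[0,0,0],"grip":1},
    {"dp":[0,0,0],"rot":[0,0,0],"grip":1},
    {"dp":[0,0,0],"rot":[0,0,0],"grip":1},
    {"dp":[0,0,0],"rot":[0,0,0],"grip":1},
    {"dp":[0,0,0],"rot":[0,0,0],"grip":1}
  ]
}}

```text
time_s: 9.5
position: [0.5022, -0.0236, 0.1214]
tool_rot: [0.0, 0.141, 0.99, -0.0]
ft_force: [-0.1, 0.4, -1.9]
width: 0.0176
grip_force: 61.2
```

```bash
python3 st.py; python3 - <<'E'
from h import *
s=manip.get_state()
x,y,a=.6334,-.0498,-.0604
c,d=np.cos(a),np.sin(a);W=lambda X,Y,Z:[x+c*X-d*Y,y+d*X+c*Y,Z]
e=s['position']+[.1235,-.036,-.0332]
out=[]
for n,(X0,Y0) in dict(scene=(195,225),top=(265,110)).items():
    p=snap(n);b=cv2.cvtColor(p['img'],cv2.COLOR_RGB2BGR);k=6.6
    v=cv2.resize(b[Y0:Y0+75,X0:X0+60],None,fx=k,fy=k,interpolation=cv2.INTER_CUBIC)
    def dr(P,col):
        q=(np.array([proj(p,P_) for P_ in P])-[X0,Y0]+.5)*k-.5
        cv2.polylines(v,[np.int32(q*16)],True,col,1,cv2.LINE_AA,4)
    t=np.linspace(0,6.28,50)
    ci=lambda o,r,z:[[o[0]+r*np.cos(i),o[1]+r*np.sin(i),z] for i in t]
    dr(ci(e,.035,e[2]+.006),(0,0,255)); dr(ci((x,y),.047,.168),(0,255,0)); 
    dr([W(.095+i*.007,j*.04,.0875) for i,j in((1,1),(1,-1),(-1,-1),(-1,1))],(255,0,0))
    out.append(v)
cv2.imwrite('pics/fin.png',np.hstack(out))
E
```

```text
9.5 [ 0.5022 -0.0236  0.1214] [ 0.0001  0.1414  0.99   -0.    ] 0.01758748444146145 61.21890664100647
delta mm [ 0.6724 -0.1092  2.7264]
scene expected [237.9659 245.838 ] [(array([236.2, 243.9]), 0.59, array([-0.0025, -0.0073,  0.    ]))]
top expected [298.4511 163.3085] []
```

View pics/fin.png

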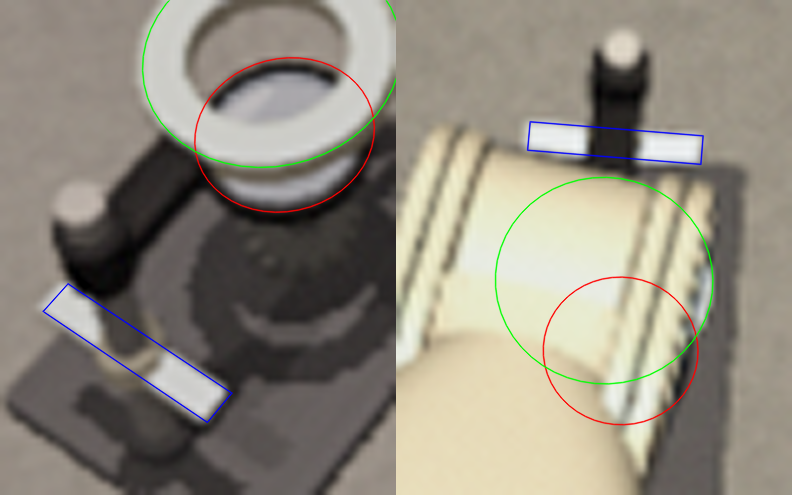

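The lens ring under the lamp matches its projected outline in the scene view (ring centre about (285,134)), and the mark and gear haven't moved. Last step: lower by 2.7 mm and settle.

Request:
{"op": "play_rows", "data": {
  "deltas": [
    {"dp":[0,0,1],"rot":[0,0,0],"grip":1},
    {"dp":[0,0,2],"rot":[0,0,0],"grip":1},
    {"dp":[0,0,3],"rot":[0,0,0],"grip":1},
    {"dp":[0,0,3],"rot":[0,0,0],"grip":1},
    {"dp":[0,0,3],"rot":[0,0,0],"grip":1}
  ]
}}

```text
time_s: 10.22
position: [0.5024, -0.0236, 0.1181]
tool_rot: [-0.0, 0.141, 0.99, 0.0]
ft_force: [1.3, 0.1, -2.1]
width: 0.0175
grip_force: 61.2
```

Request:
{"op": "play_rows", "data": {
  "deltas": [
    {"dp":[0,0,0],"rot":[0,0,0],"grip":1},
    {"dp":[0,0,0],"rot":[0,0,0],"grip":1},
    {"dp":[0,0,0],"rot":[0,0,0],"grip":1},
    {"dp":[0,0,0],"rot":[0,0,0],"grip":1},
    {"dp":[0,0,0],"rot":[0,0,0],"grip":1}
  ]
}}

```text
time_s: 10.63
position: [0.5025, -0.0237, 0.1183]
tool_rot: [0.0, 0.141, 0.99, -0.0]
ft_force: [0.0, 0.3, -2.1]
width: 0.0174
grip_force: 61.2
```

```bash
python3 -c "
from workcell import manip
s=manip.get_state();print(s['position'],s['qvel'],s['grip_force']);print(manip.close_job())"
```

```text
[ 0.5024829  -0.02367252  0.11829495] [-0.00102417  0.00075262  0.00228673 -0.00106697  0.00042499  0.00049937] 61.21862769126892
the job is handed in; nothing more can be done
None
```

I handed the job in at about 10.7 s with the loupe still held level and steady under the ring lamp, the lens over the gear at an estimated 85 mm (the focus mark's estimated height). The hand-in returned no verdict; I put the lens within about 5 mm of the gear's centre and 2–3 mm of the mark's height.

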